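# Tip a tube rack onto its base and push it home against the stop bar

## Robot

A 7-joint arm with a two-finger parallel gripper is mounted at the origin on the work surface. World frame = base frame: x ahead of the robot, y to its left, z up, the work surface at z = 0. Lengths are in m, angles in rad, forces in N, time in s.
With the tool pointing down it reaches from about 0.425 to 0.925 m from the base axis. Payload 6.8 kg.
Tool frame: the origin (TCP) lies at the very end of the fingers, on their centre line; the grasp point (between the pads) lies 19 mm behind it; z points along the fingers, y is the line along which they close (so a half turn about z gives the same grasp; the last joint's range is limited). The gripper opens to 85 mm and grips with 20 to 120 N. Pads are 22 mm wide; open, the fingers measure 114 mm over their backs; the gripper's body (76 mm by 85 mm) begins 54 mm behind the grasp point. The pads swing forward as they close: fully open they stand 13 mm farther back than shut.
Start: joints at [1.144, 0.477, 0.022, 1.555, -0.011, 1.109, -0.083], TCP at [0.212, -0.641, 0.197] pointing down, gripper open.
Joint ranges: [-2.96, 2.96], [-0.34, 2.1], [-1.41, 1.46], [0.24, 2.44], [-1.37, 4.51], [0.17, 1.92], [-2.96, 2.96]. Speed limits (rad/s): [2.39, 2.39, 3.14, 3.14, 3.14, 3.14, 3.14].

## Interface

Orientations are given as a 3x3 rotation matrix whose columns are the frame's x, y, z axes.
In Python, from bench import manip gives the robot as it stands.
- The arm moves only by the tool step_arm, never from a script. Its argument "increments" is a list of rows, each a list of 7 numbers: the shift along the world's x, y, z in units of 25 mm (1.0 is 25 mm), then the turn, a rotation vector about the world's x, y, z in units of 5 degrees (1.0 is 5 degrees), then the closure, from 0 (fully open) to 1 (shut). A call has 1 to 20 rows; each row shifts and turns the commanded pose from where the row before left it; what a row does not reach is not made up. A row lasts 1/10 s, in which the tool goes at most 50 mm and 8.59 degrees, less where a joint would pass 70% of its speed; a pose out of reach is approached as far as the arm can. A call is refused whole if a number of a shift passes 1 or a number of a turn 1, either way. A call with a gripper value outside its range is refused whole. The fingers move at their own pace and stop on an object; "force" is the grip in N (left out, the last holds). Time passes only in rows, so rows that do not move let the fingers close. It gives the time, the measured TCP pose, the force, the opening and the grip force at its end, in the units of the state.
- manip.observe(): the state, without advancing time (a new reading comes with each control period).
- manip.get_image(name): name is "side" or "top" or "wrist"; returns a dict with "image" (384x512x3 uint8, red, green, blue), "camera_matrix" (3x3 intrinsics, pixels), "extrinsics" (4x4, takes a point from camera to world coordinates); the wrist camera has in their place "mount" (4x4, takes a point from camera to tool coordinates, whose origin is the TCP and whose axes are the flange's). Camera axes: x right, y down, z forward; pixel columns grow to the right and rows downward; lengths in m; the calibration is good to about 2 mm. A picture is of the moment at which its call begins: read the wrist's pose just before it. There is no depth.
- manip.job_done(): hands the job in; it is judged then, once.
The state is a dict: "clock": time; "q": joint angles; "joint_velocities": joint speeds; "tau": joint torques, N m; "tool_pos": TCP position; "tcp_rot": TCP orientation; "contact_force": force on the tool from outside, world axes, zero at the start; "ft_torque": the same for the moment, N m; "grip_width": finger opening in m; "finger_force": force on a finger pad.
Only numpy, scipy, OpenCV 4.12 (cv2) and the standard library are available. Lean on these libraries where they do the work, as an engineer would, in place of code of your own. Each camera call takes 0.05 s, during which the arm holds its last target. There are 200 camera calls.

## Task

The empty grey tube rack has been left standing on end to dry. Without gripping or lifting it, push it over with the fingertips so that it lies on its black foot plate with the tube holes facing up, then push it across the bench away from the robot until one long side rests flat against the aluminium stop bar, the whole rack alongside the bar. Leave everything else where it stands.

Things in the scene. Friction and masses are not known exactly. Their poses are not given: they have to be found in the camera images.
- rack: Loose grey tube rack, 130 x 90 x 48 mm, about 0.3 kg, standing on a 90 x 48 mm end. Origin: centre of the end that is down at the start. z: along the 130 mm length (up at the start, level once tipped). y: along the 90 mm width. x: out of the face with 12 tube holes (17 mm wide, 34 mm deep), which lies at x = +24 mm; the underside of the 6 mm black foot plate lies at x = -24 mm.
- rack_mid (a point): Centre of the rack block: 65 mm above the bench at the start, 24 mm once it lies on its foot plate. Pushed near its top on the hole face (towards the rack's -x) the rack tips about its lower foot-plate edge; past about 20 degrees it falls by itself onto the foot plate, and its x then points up. It slides on the bench at 1 to 4 N.
- bar: Fixed aluminium stop bar on the bench beyond the rack: 500 mm long (its y), 20 mm thick (its x), 30 mm high. Origin: centre of its underside. x points away from the robot, square to the bar; the front face that the rack is to rest against lies at x = -10 mm. With the rack's long side flat against it, the rack's centre is at x = -55 mm in this frame.
- dish: Closed pink petri dish, 94 mm across, 16 mm high; leave alone. Origin: centre of its underside.
- bottle: Amber glass bottle with a white cap, 62 mm across, 120 mm high; leave alone. Origin: centre of its underside.
- timer: Black and red bench timer, 70 x 130 x 28 mm (x, y, z); leave alone. Origin: centre of its underside.
- tipbox: White box with a yellow tray of pipette tips, 85 x 125 x 72 mm (x, y, z); leave alone. Origin: centre of its underside.
- tubes: Grey holder with four purple-capped tubes, 60 x 160 mm (x, y), 131 mm high; leave alone. Origin: centre of its underside.
- beaker: Glass beaker, 72 mm across, 90 mm high; leave alone. Origin: centre of its underside.
Mind the look-alikes: they are no part of the job. What is shaped like the rack but blue or red is not meant.

How it is judged:
By the outcome, as a careful person would: the job done as asked, in the order asked, and still so for the second after the job is handed in, with the robot touching nothing.
It also fails if it takes over 58 s, if anything falls off the work surface, if the arm or the gripper's body presses on something with over 40 N, if the wrist force passes 120 N, or if a joint passes its speed limit or range.

## Working session

There is one attempt and no reset: what is moved stays moved. The work goes in short steps, Python scripts to look and compute and a tool call to move; the robot and the scene stay as the last step left them, time stands still between calls to the robot, and variables do not carry over. Pictures are saved under pics/ and viewed, at most 10 in all, crops included, and the job is handed in when it is done.

Besides the shell and the picture viewer there is one more tool, called as a command line: name --pt "numbers of a row" for each row, then --argument value for the rest. step_arm: Moves the arm, as the interface text tells. Its arguments: {"type":"object","properties":{"increments":{"type":"array","items":{"type":"array","items":{"type":"number"}}},"force":{"type":"number"}},"required":["increments"]}

```bash
mkdir -p pics
cat > h.py <<'E'
import numpy as np, cv2, json
from bench import manip
def snap(n,f):
    d=manip.get_image(n); cv2.imwrite(f'pics/{f}.png',cv2.cvtColor(d['image'],cv2.COLOR_RGB2BGR))
    np.savez(f'pics/{f}.npz',K=d['camera_matrix'],E=d.get('extrinsics',d.get('mount'))); return d
def ray(f,u,v,z=0):
    d=np.load(f'pics/{f}.npz');K,E=d['K'],d['E']
    r=E[:3,:3]@np.linalg.solve(K,[u,v,1.]);o=E[:3,3];return o+r*(z-o[2])/r[2]
def proj(f,p):
    d=np.load(f'pics/{f}.npz');K,E=d['K'],d['E'];c=K@(E[:3,:3].T@(np.array(p)-E[:3,3]));return c[:2]/c[2]
E
python3 - <<'E'
from h import *
a=snap('top','t0');b=snap('side','s0')
np.set_printoptions(precision=3,suppress=True)
for d in(a,b):print(d['camera_matrix'],d['extrinsics'])
im=np.vstack([cv2.imread('pics/t0.png'),cv2.imread('pics/s0.png')])
s=manip.observe();print(s)
E
```

```text
[[369.91    0.    248.108]
 [  0.    369.91  196.597]
 [  0.      0.      1.   ]] [[-0.023 -0.988  0.154  0.368]
 [-1.     0.024  0.006 -0.027]
 [-0.009 -0.154 -0.988  1.169]
 [ 0.     0.     0.     1.   ]]
[[366.506   0.    257.523]
 [  0.    366.506 190.933]
 [  0.      0.      1.   ]] [[-0.829 -0.417  0.372  0.12 ]
 [-0.559  0.607 -0.565  0.586]
 [ 0.01  -0.677 -0.736  0.865]
 [ 0.     0.     0.     1.   ]]
{'clock': 0.1, 'q': array([ 1.144,  0.478,  0.022,  1.556, -0.012,  1.109, -0.083]), 'joint_velocities': array([ 0.   , -0.   ,  0.002, -0.003, -0.001,  0.001, -0.002]), 'tau': array([  0.005, -59.776,   1.614, -28.196,   0.013,   0.005,  -0.   ]), 'tool_pos': array([ 0.211, -0.64 ,  0.196]), 'tcp_rot': array([[ 0.95 ,  0.313, -0.001],
       [ 0.313, -0.95 ,  0.001],
       [-0.   , -0.002, -1.   ]]), 'contact_force': array([ 0.247,  0.125, -0.534]), 'ft_torque': array([-0.02 ,  0.017,  0.015]), 'finger_force': 0.0, 'grip_width': 0.08554631297370344}
```

View pics/t0.png

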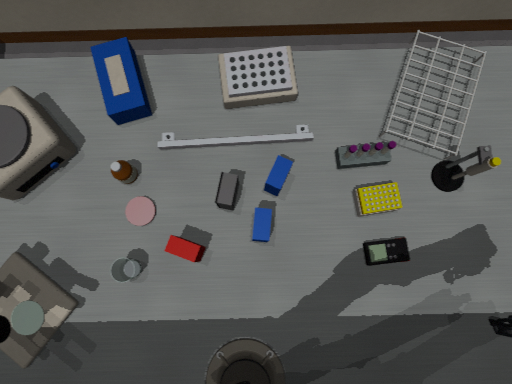

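View pics/s0.png

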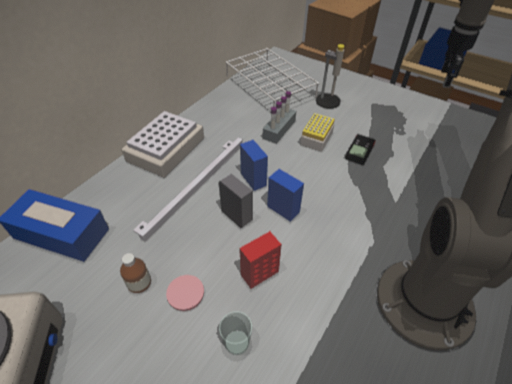

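The candidates are grey at top (228,190) / side (236,200), blue at top (278,175) and (263,225), and red at top (185,248). Only the grey one fits the description, so I'll enlarge it.

Run:
```python
import cv2,numpy as np
a=cv2.imread('pics/t0.png')[160:245,205:305];b=cv2.imread('pics/s0.png')[135:235,200:310]
A=cv2.resize(a,(400,340),interpolation=3)
B=cv2.resize(b,(400,364),interpolation=3)
A=cv2.resize(a,None,fx=4,fy=4,interpolation=2);B=cv2.resize(b[:, :100],None,fx=4,fy=4,interpolation=2)
A=cv2.copyMakeBorder(A,0,400-340,0,0,0)
cv2.imwrite('pics/c0.png',cv2.convertScaleAbs(np.hstack([A,B]),alpha=1.7))
```

```text
(no output)
```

View pics/c0.png

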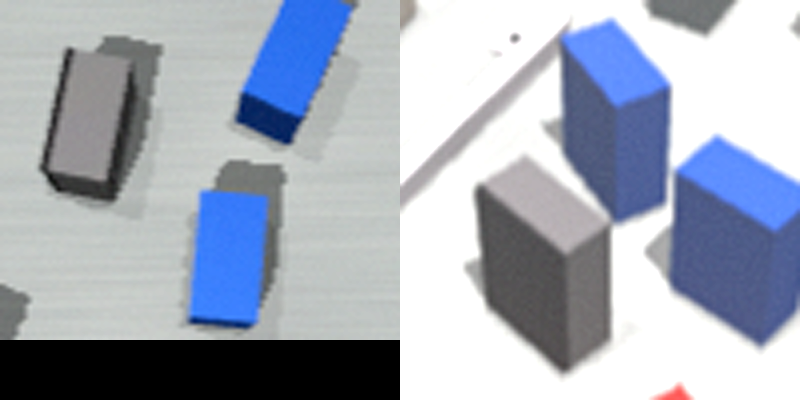

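The grey rack is at top (228,190). Its dark foot-plate strip is on the left (+y) edge, so the hole face is on the right (−y). It therefore needs pushing towards +y, then +x to the bar.

Run:
```python
from h import *
np.set_printoptions(precision=3,suppress=True)
C=np.array([[68,48],[133,55],[115,179],[47,167]])/4+[205,160]
P=np.array([ray('t0',u,v,.13) for u,v in C]);print(P,P.mean(0))
print([np.linalg.norm(P[i]-P[(i+1)%4]) for i in range(4)])
for n,u,v in[('bl',158,148),('br',313,139.5)]:print(n,ray('t0',u,v,.03))
for n,u,v in[('bl_back',158,141),('br_back',313,133)]:print(n,ray('t0',u,v,.03))
C=np.array([[200,190],[268,193],[255,326],[189,321]])/4+[205,160]
print('blue',np.array([ray('t0',u,v,.13)for u,v in C]))
print('blue2',[ray('t0',*(np.array(c)/4+[205,160]),z)for c,z in [((240,95),.13),((297,113),.13),((238,122),0)]])
print('red',ray('t0',204,247,.13),ray('t0',168,237,.13),'dish',ray('t0',141,211,.016))
# verify via side
for p in P: print(proj('s0',p), (proj('s0',p)-[200,135])*4+[400,0])
```

```text
[[0.603 0.052 0.13 ]
 [0.597 0.006 0.13 ]
 [0.508 0.02  0.13 ]
 [0.517 0.068 0.13 ]] [0.556 0.037 0.13 ]
[np.float64(0.04706129796623144), np.float64(0.0906560348242974), np.float64(0.049123748773954735), np.float64(0.08751299291488708)]
bl [0.71  0.263 0.03 ]
br [ 0.725 -0.232  0.03 ]
bl_back [0.733 0.264 0.03 ]
br_back [ 0.746 -0.233  0.03 ]
blue [[ 0.498 -0.04   0.13 ]
 [ 0.495 -0.088  0.13 ]
 [ 0.402 -0.076  0.13 ]
 [ 0.406 -0.03   0.13 ]]
blue2 [array([ 0.566, -0.07 ,  0.13 ]), array([ 0.552, -0.11 ,  0.13 ]), array([ 0.569, -0.073,  0.   ])]
red [0.391 0.105 0.13 ] [0.421 0.206 0.13 ] dish [0.51  0.317 0.016]
[218.326 180.858] [473.305 183.43 ]
[230.186 172.102] [520.742 148.408]
[253.164 188.127] [612.654 212.507]
[239.989 197.446] [559.956 249.784]
```

step_arm --pt "0.53 0.98 0.05 0 0 -0.28 1" --pt "0.53 0.98 0.05 0 0 -0.28 1" --pt "0.53 0.98 0.05 0 0 -0.28 1" --pt "0.53 0.98 0.05 0 0 -0.28 1" --pt "0.53 0.98 0.05 0 0 -0.28 1" --pt "0.53 0.98 0.05 0 0 -0.28 1" --pt "0.53 0.98 0.05 0 0 -0.28 1" --pt "0.53 0.98 0.05 0 0 -0.28 1" --pt "0.53 0.98 0.05 0 0 -0.28 1" --pt "0.53 0.98 0.05 0 0 -0.28 1" --pt "0.53 0.98 0.05 0 0 -0.28 1" --pt "0.53 0.98 0.05 0 0 -0.28 1" --pt "0.53 0.98 0.05 0 0 -0.28 1" --pt "0.53 0.98 0.05 0 0 -0.28 1" --pt "0.53 0.98 0.05 0 0 -0.28 1" --pt "0.53 0.98 0.05 0 0 -0.28 1" --pt "0.53 0.98 0.05 0 0 -0.28 1" --pt "0.53 0.98 0.05 0 0 -0.28 1" --pt "0.53 0.98 0.05 0 0 -0.28 1" --pt "0.53 0.98 0.05 0 0 -0.28 1"

```text
clock: 2.1
tool_pos: [0.4767, -0.1499, 0.2216]
tcp_rot: [[0.985, -0.17, -0.001], [-0.17, -0.985, 0.0], [-0.001, 0.0, -1.0]]
contact_force: [-0.1, 0.2, 0.7]
grip_width: 0.0002
finger_force: 0.0
```

step_arm --pt "0.46 0.87 0 0 0 0 1" --pt "0.46 0.87 0 0 0 0 1" --pt "0.46 0.87 0 0 0 0 1" --pt "0.46 0.87 0 0 0 0 1" --pt "0.46 0.87 0 0 0 0 1" --pt "0.46 0.87 0 0 0 0 1" --pt "0 0 -0.4 0 0 0 1" --pt "0 0 -0.8 0 0 0 1" --pt "0 0 -0.8 0 0 0 1" --pt "0 0 0 0 0 0 1" --pt "0 0 0 0 0 0 1"

```text
clock: 3.2
tool_pos: [0.5451, -0.021, 0.1716]
tcp_rot: [[0.986, -0.17, -0.001], [-0.17, -0.986, -0.0], [-0.001, 0.0, -1.0]]
contact_force: [1.2, 0.6, 1.4]
grip_width: -0.0
finger_force: 0.0
```

Run:
```python
from h import *
d=snap('side','s1');im=cv2.imread('pics/s1.png')[100:250,150:350]
cv2.imwrite('pics/s1c.png',cv2.resize(im,None,fx=4,fy=4,interpolation=2))
print(manip.observe()['tool_pos'])
```

```text
[ 0.5457917  -0.02085903  0.17238007]
```

View pics/s1c.png

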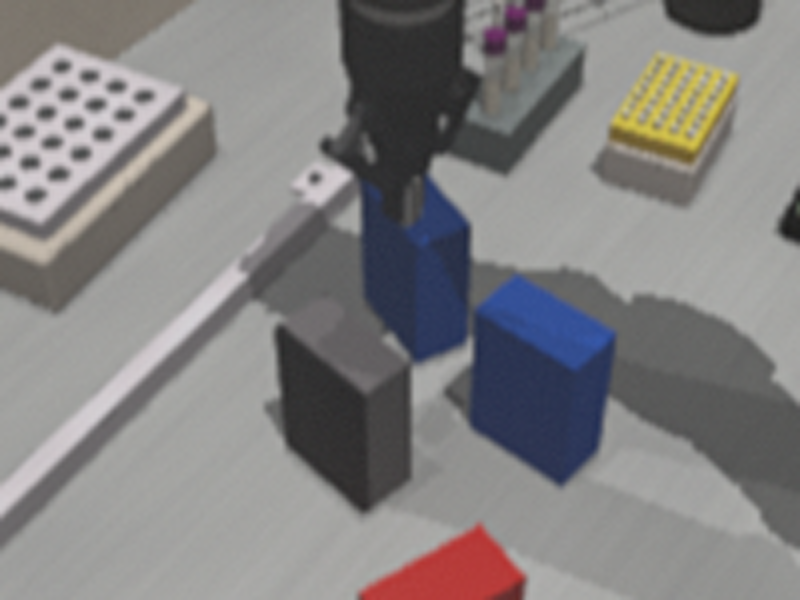

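step_arm --pt "0 0 -0.8 0 0 0 1" --pt "0 0 -0.8 0 0 0 1" --pt "0 0 -0.8 0 0 0 1" --pt "0 0 -0.15 0 0 0 1" --pt "0 0 0 0 0 0 1" --pt "0.05 0.3 0 0 0 0 1" --pt "0.05 0.3 0 0 0 0 1" --pt "0.05 0.3 0 0 0 0 1" --pt "0.05 0.3 0 0 0 0 1" --pt "0.05 0.3 0 0 0 0 1" --pt "0 0 0 0 0 0 1"

```text
clock: 4.35
tool_pos: [0.552, 0.0189, 0.1082]
tcp_rot: [[0.986, -0.167, 0.0], [-0.167, -0.986, 0.001], [0.0, -0.001, -1.0]]
contact_force: [-0.5, 0.2, 0.6]
grip_width: 0.0
finger_force: 0.0
```

Run:
```python
from h import *
d=snap('side','s2');im=cv2.imread('pics/s2.png')[100:250,150:350]
cv2.imwrite('pics/s2c.png',cv2.resize(im,None,fx=4,fy=4,interpolation=2))
```

```text
(no output)
```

View pics/s2c.png

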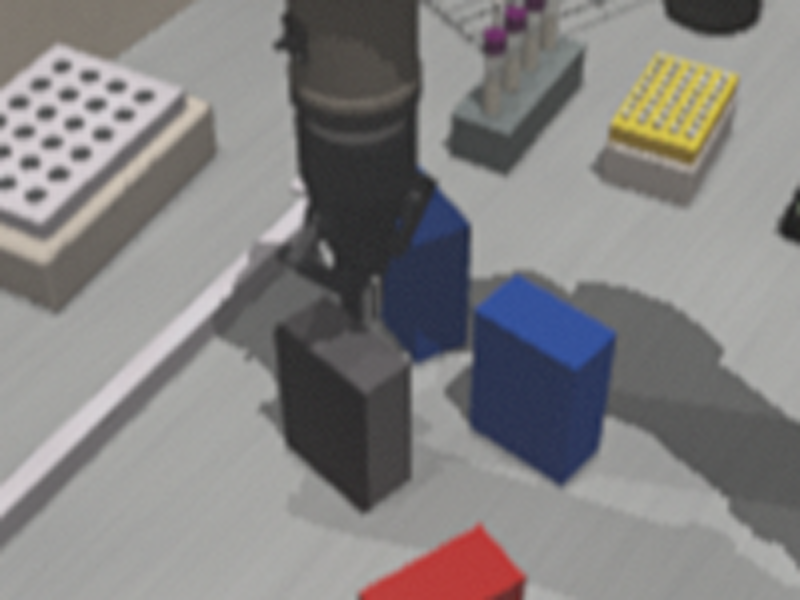

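The fingertip is right behind the rack's hole face at crop (370,310) and the rack hasn't moved yet, so I'll push on.

step_arm --pt "0.05 0.3 0 0 0 0 1" --pt "0.05 0.3 0 0 0 0 1" --pt "0.05 0.3 0 0 0 0 1" --pt "0.05 0.3 0 0 0 0 1" --pt "0.05 0.3 0 0 0 0 1"

```text
clock: 4.9
tool_pos: [0.5582, 0.0553, 0.108]
tcp_rot: [[0.986, -0.169, -0.0], [-0.169, -0.986, 0.0], [-0.0, -0.0, -1.0]]
contact_force: [-0.2, -0.2, 0.8]
grip_width: -0.0001
finger_force: 0.0
```

Run:
```python
from h import *
d=snap('side','s3');im=cv2.imread('pics/s3.png')[100:250,150:350]
cv2.imwrite('pics/s3c.png',cv2.resize(im,None,fx=4,fy=4,interpolation=2))
```

```text
(no output)
```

View pics/s3c.png

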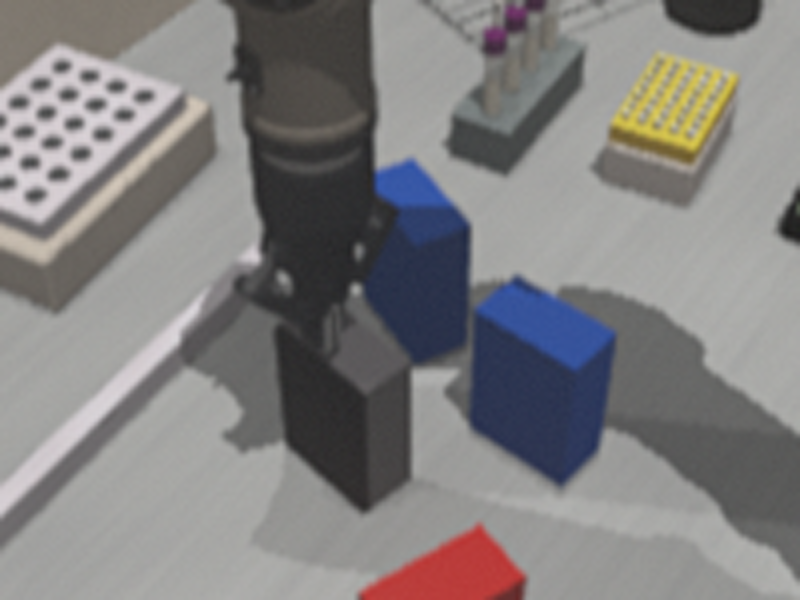

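Run:
```python
from h import *
np.set_printoptions(precision=3,suppress=True)
f=lambda p:(proj('s3',p)-[150,100])*4
print(f([.5582,.0553,.108]), f([.5582,.0553,.128]), f([.5582,.0553,.18]))
for u in (0,.13):
  for c in [(.603,.052),(.597,.006),(.508,.02),(.517,.068)]: print(u,f([*c,u]))
snap('top','t3');im=cv2.imread('pics/t3.png')[150:250,190:310]
w=cv2.imread('pics/t3.png')
snap('wrist','w3')
A=cv2.resize(im,None,fx=3,fy=3,interpolation=2);B=cv2.resize(cv2.imread('pics/w3.png'),(400,300))
cv2.imwrite('pics/m3.png',cv2.convertScaleAbs(np.hstack([A,B]),alpha=1.6))
```

```text
[324.137 374.32 ] [322.864 354.746] [319.376 301.066]
0 [285.805 442.081]
0 [328.192 407.839]
0 [412.208 470.19 ]
0 [365.152 507.063]
0.13 [274.088 323.315]
0.13 [320.617 288.638]
0.13 [412.32  352.056]
0.13 [360.68  389.663]
```

View pics/m3.png

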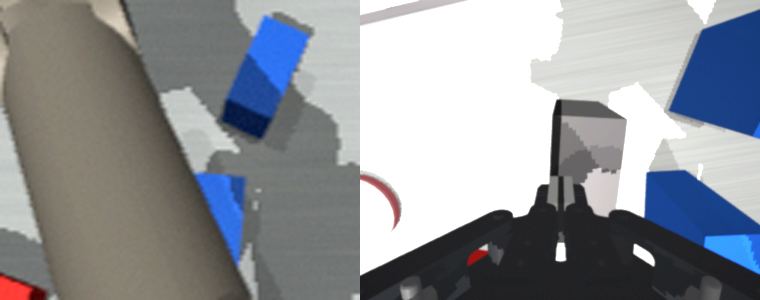

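Run:
```python
from h import *
np.set_printoptions(precision=3,suppress=True)
f=lambda p:(proj('s1',p)-[150,100])*4
for z in(.172,.182,.192,.202):print(z,f([.5458,-.0209,z]))
A=cv2.imread('pics/s1.png')[125:175,225:285];B=cv2.imread('pics/s3.png')[155:205,205:265]
cv2.imwrite('pics/m4.png',cv2.convertScaleAbs(cv2.resize(np.hstack([A,B]),None,fx=6.6,fy=6.6,interpolation=2),alpha=2.5))
```

```text
0.172 [400.729 252.152]
0.182 [400.654 241.457]
0.192 [400.577 230.604]
0.202 [400.5  219.59]
```

View pics/m4.png

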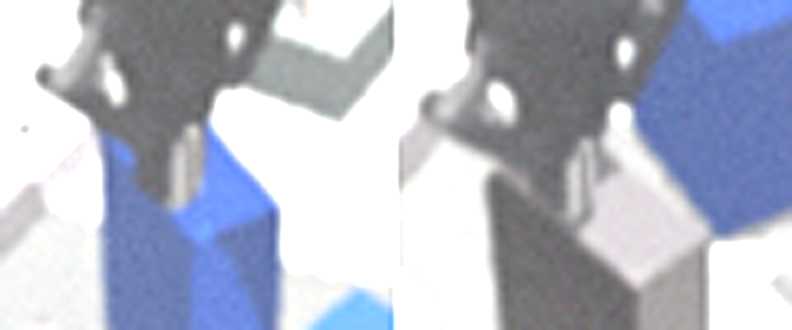

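The fingertips sit about 22 mm above the reported TCP, so they skimmed over the top of the rack (tip at z≈0.13). I'll go back and lower.

step_arm --pt "-0.08 -0.5 0 0 0 0 1" --pt "-0.08 -0.5 0 0 0 0 1" --pt "-0.08 -0.5 0 0 0 0 1" --pt "-0.08 -0.5 0 0 0 0 1" --pt "-0.08 -0.5 0 0 0 0 1" --pt "-0.08 -0.5 0 0 0 0 1" --pt "0 0 0 0 0 0 1" --pt "0 0 -0.4 0 0 0 1" --pt "0 0 -0.2 0 0 0 1" --pt "0 0 0 0 0 0 1"

```text
clock: 6.05
tool_pos: [0.5452, -0.0196, 0.0918]
tcp_rot: [[0.986, -0.168, -0.002], [-0.168, -0.986, 0.0], [-0.002, -0.0, -1.0]]
contact_force: [-1.1, 0.3, 0.5]
grip_width: 0.0
finger_force: 0.0
```

step_arm --pt "0.05 0.3 0 0 0 0 1" --pt "0.05 0.3 0 0 0 0 1" --pt "0.05 0.3 0 0 0 0 1" --pt "0.05 0.3 0 0 0 0 1" --pt "0.05 0.3 0 0 0 0 1"

```text
clock: 6.55
tool_pos: [0.5526, 0.0177, 0.0932]
tcp_rot: [[0.986, -0.169, 0.0], [-0.169, -0.986, -0.0], [0.0, 0.0, -1.0]]
contact_force: [-0.7, -0.2, 0.9]
grip_width: 0.0
finger_force: 0.4
```

Run:
```python
from h import *
print(manip.observe()['contact_force'])
d=snap('side','s4');im=cv2.imread('pics/s4.png')[130:250,170:330]
cv2.imwrite('pics/s4c.png',cv2.convertScaleAbs(cv2.resize(im,None,fx=5,fy=5,interpolation=2),alpha=2))
```

```text
[-0.68378149 -0.22936479  0.86968427]
```

View pics/s4c.png

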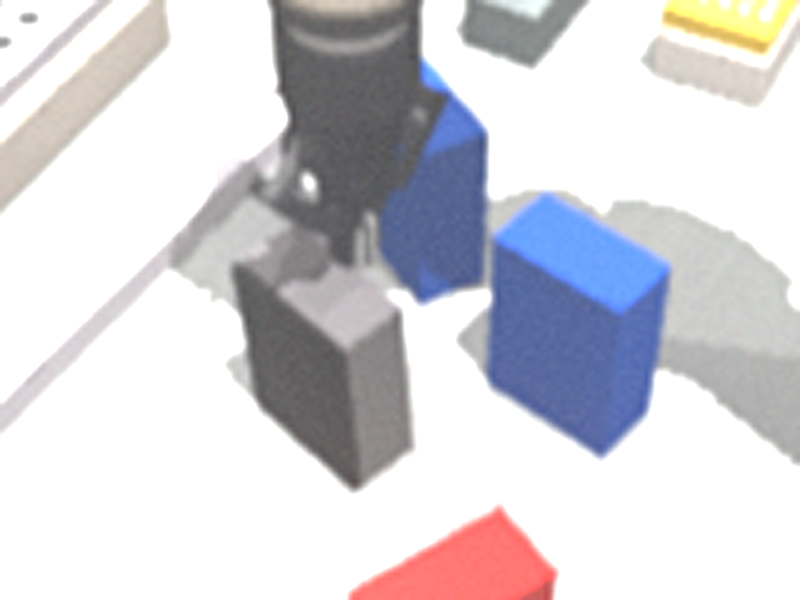

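The rack is tilting about its foot-plate edge (top face shifted left, crop (320,280)), so I'll keep pushing.

step_arm --pt "0.04 0.25 0 0 0 0 1" --pt "0.04 0.25 0 0 0 0 1" --pt "0.04 0.25 0 0 0 0 1" --pt "0.04 0.25 0 0 0 0 1" --pt "0.04 0.25 0 0 0 0 1" --pt "0.04 0.25 0 0 0 0 1" --pt "0.04 0.25 0 0 0 0 1" --pt "0 0 0 0 0 0 1" --pt "0 0 0 0 0 0 1" --pt "0 0 0 0 0 0 1"

```text
clock: 7.6
tool_pos: [0.5631, 0.0626, 0.0965]
tcp_rot: [[0.986, -0.169, 0.008], [-0.169, -0.986, 0.002], [0.007, -0.003, -1.0]]
contact_force: [0.4, 1.2, 16.5]
grip_width: 0.0003
finger_force: 8.8
```

step_arm --pt "-0.3 -0.3 0.8 0 0 0 1" --pt "-0.5 -0.5 0.9 0 0 0 1" --pt "-0.5 -0.5 0.9 0 0 0 1" --pt "-0.6 -0.8 0.9 0 0 0 1" --pt "-0.6 -0.9 0 0 0 0 1" --pt "-0.6 -0.9 0 0 0 0 1" --pt "-0.6 -0.9 0 0 0 0 1" --pt "-0.6 -0.9 0 0 0 0 1" --pt "-0.3 -0.9 0 0 0 0 1" --pt "0 -0.9 0 0 0 0 1"

```text
clock: 8.6
tool_pos: [0.4431, -0.1276, 0.1807]
tcp_rot: [[0.986, -0.17, -0.0], [-0.17, -0.986, -0.0], [-0.0, 0.0, -1.0]]
contact_force: [-0.3, -0.1, 0.7]
grip_width: -0.0002
finger_force: 0.0
```

Run:
```python
from h import *
a=snap('top','t5');b=snap('side','s5');
A=cv2.imread('pics/t5.png')[125:285,120:290];B=cv2.imread('pics/s5.png')[130:280,130:330]
A=cv2.resize(A,(408,384),interpolation=2);B=cv2.resize(B,(392,294),interpolation=2)
B=cv2.copyMakeBorder(B,0,384-294,0,0,0)
cv2.imwrite('pics/m5.png',cv2.convertScaleAbs(np.hstack([A,B]),alpha=1.7))
```

```text
(no output)
```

View pics/m5.png

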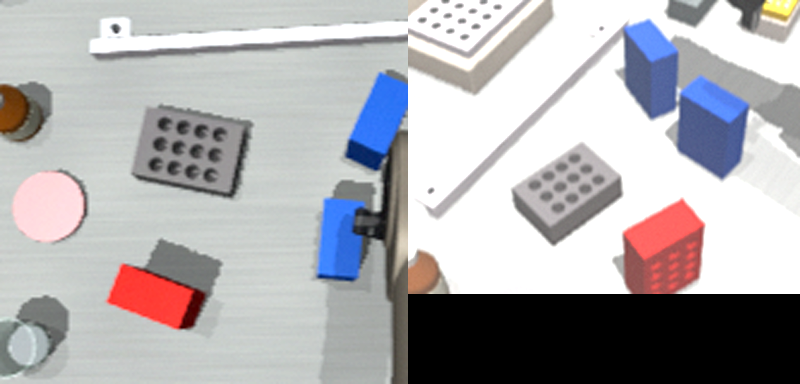

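It fell onto the foot plate with the holes up. Corners in the top crop are at (152,107), (249,120), (235,195) and (135,175). Everything else is in place.

Run:
```python
from h import *
np.set_printoptions(precision=3,suppress=True)
C=np.array([[152,107],[247,121],[233,188],[136,173]])/2.4+[120,125]
P=np.array([ray('t5',u,v,.048) for u,v in C]);print(P,P.mean(0))
print([round(np.linalg.norm(P[i]-P[(i+1)%4]),3) for i in range(4)])
C=np.array([[123,265],[205,292],[185,328],[108,303]])/2.4+[120,125]
print('red',np.array([ray('t5',u,v,.13) for u,v in C]))
```

```text
[[0.633 0.179 0.048]
 [0.611 0.056 0.048]
 [0.524 0.075 0.048]
 [0.547 0.199 0.048]] [0.579 0.127 0.048]
[np.float64(0.125), np.float64(0.089), np.float64(0.126), np.float64(0.088)]
red [[0.425 0.197 0.13 ]
 [0.392 0.101 0.13 ]
 [0.351 0.125 0.13 ]
 [0.382 0.214 0.13 ]]
```

step_arm --pt "0.16 0.83 0 0 0 0.19 0.4" --pt "0.16 0.83 0 0 0 0.19 0.4" --pt "0.16 0.83 0 0 0 0.19 0.4" --pt "0.16 0.83 0 0 0 0.19 0.4" --pt "0.16 0.83 0 0 0 0.19 0.4" --pt "0.16 0.83 0 0 0 0.19 0.4" --pt "0.16 0.83 0 0 0 0.19 0.4" --pt "0.16 0.83 0 0 0 0.19 0.4" --pt "0.16 0.83 0 0 0 0.19 0.4" --pt "0.16 0.83 0 0 0 0.19 0.4" --pt "0.16 0.83 0 0 0 0.19 0.4" --pt "0.16 0.83 0 0 0 0.19 0.4" --pt "0 0 -0.8 0 0 0 0.4" --pt "0 0 -0.8 0 0 0 0.4" --pt "0 0 -0.8 0 0 0 0.4" --pt "0 0 -0.8 0 0 0 0.4" --pt "0 0 -0.8 0 0 0 0.4" --pt "0 0 -0.8 0 0 0 0.4" --pt "0 0 -0.8 0 0 0 0.4" --pt "0 0 0 0 0 0 0.4"

```text
clock: 10.7
tool_pos: [0.4901, 0.1226, 0.0384]
tcp_rot: [[1.0, 0.03, -0.005], [0.03, -1.0, -0.001], [-0.005, 0.001, -1.0]]
contact_force: [-1.2, -0.5, 0.2]
grip_width: 0.0512
finger_force: 0.0
```

step_arm --pt "0 0 -0.4 0 0 0 0.4" --pt "0 0 -0.4 0 0 0 0.4" --pt "0 0 -0.3 0 0 0 0.4" --pt "0 0 -0.2 0 0 0 0.4" --pt "0 0 0 0 0 0 0.4" --pt "0 0 0 0 0 0 0.4"

```text
clock: 11.3
tool_pos: [0.4924, 0.1223, 0.0081]
tcp_rot: [[1.0, 0.029, 0.0], [0.029, -1.0, 0.0], [0.0, -0.0, -1.0]]
contact_force: [0.7, 0.6, -0.0]
grip_width: 0.0512
finger_force: 0.0
```

step_arm --pt "0 0 -0.1 0 0 0 0.4" --pt "0 0 -0.1 0 0 0 0.4" --pt "0 0 -0.1 0 0 0 0.4" --pt "0 0 -0.1 0 0 0 0.4" --pt "0 0 0 0 0 0 0.4"

```text
clock: 11.8
tool_pos: [0.492, 0.1222, -0.0023]
tcp_rot: [[1.0, 0.029, -0.001], [0.029, -1.0, -0.0], [-0.001, 0.0, -1.0]]
contact_force: [1.1, -0.5, 0.2]
grip_width: 0.0512
finger_force: 0.0
```

step_arm --pt "0 0 -0.1 0 0 0 0.4" --pt "0 0 -0.1 0 0 0 0.4" --pt "0.2 0 0 0 0 0 0.4" --pt "0.2 0 0 0 0 0 0.4" --pt "0.2 0 0 0 0 0 0.4" --pt "0.2 0 0 0 0 0 0.4" --pt "0.2 0 0 0 0 0 0.4" --pt "0.2 0 0 0 0 0 0.4" --pt "0.2 0 0 0 0 0 0.4" --pt "0.2 0 0 0 0 0 0.4" --pt "0.2 0 0 0 0 0 0.4" --pt "0.2 0 0 0 0 0 0.4" --pt "0.2 0 0 0 0 0 0.4" --pt "0.2 0 0 0 0 0 0.4"

```text
clock: 13.2
tool_pos: [0.5525, 0.1225, -0.007]
tcp_rot: [[1.0, 0.029, -0.0], [0.029, -1.0, 0.0], [-0.0, -0.0, -1.0]]
contact_force: [-0.8, -0.1, 0.1]
grip_width: 0.0516
finger_force: 0.9
```

```bash
cat > m.py <<'E'
import sys
from h import *
f=sys.argv[1];snap('side',f)
im=cv2.imread(f'pics/{f}.png')
# ground-warp of side view at z=.048: world grid, 1mm per px
def warp(z,x0,x1,y0,y1):
    W=[(x0,y0),(x1,y0),(x1,y1),(x0,y1)]
    s=np.float32([proj(f,[*w,z]) for w in W]);n,m=int((x1-x0)*1000),int((y1-y0)*1000)
    return cv2.warpPerspective(im,cv2.getPerspectiveTransform(s,np.float32([(0,0),(n,0),(n,m),(0,m)])),(n,m))
w=warp(.048,.45,.80,0,.30);g=cv2.cvtColor(w,cv2.COLOR_BGR2GRAY)
for y in range(30,230,20): print(round(y/1000,3),' '.join('%3d'%v for v in g[y,40:300:5]))
E
python3 m.py s6
```

```text
0.03 176 174 175 173 172 173 172 172 173 171 172 166 131 102 106 100  59  46  47  46  48  49  47  49  51  61  71  64  52  54  60  70  81  91  97  98  91  91  85  72  72  73  69  99 183 217 215 193 170 168 169 168
0.05 163 163 162 160 163 168 173 174 173 172 171 171 171 151  70  48  54  52  47  47  48  46  49  49  49  50  51  54  57  66  71  69  65  59  55  51  50  48  86 129 119 107 111 158 210 216 210 190 172 169 171 169
0.07 164 163 160 160 160 161 163 163 162 164 170 172 159  82  44  47  46  46  48  49  49  50  49  49  49  49  49  49  49  48  49  51  48  49  72  99 109 109 110 105  91  94 110 161 212 213 207 185 171 170 170 168
0.09 165 162 159 158 161 159 159 159 158 154 126  72  48  46  48  48  52  47  47  48  47  47  49  48  50  50  49  49  51  62  74  79  81  97 108 110 108 108 123 138 114 108 112 170 212 212 206 181 168 169 170 168
0.11 142 143 146 155 155 152 146 142 135  86  62  56  59  59  58  51  52  51  49  48  50  55  71  88  66  59  77  73  61  62  62  73  83  99 107 139 169 173 168 136 110 108 120 178 214 214 205 174 168 169 170 168
0.13 142 140 138 138 139 141 141 14
[... 329 characters left out ...]
0 171 160 126 109 109 129 197 215 214 201 171 167 168 169 170
0.17 155 152 150 148 143 141 142 136  90  73  56  61  63  62  62  68  70  76  76  80 106 118 112 104 110 116 118 117 108 107 116 116 134 164 171 170 170 171 153 119 108 108 140 203 212 211 196 170 166 167 169 170
0.19 155 154 148 143 144 144 146 147 152 132  72  70  71  70  88 115 117 107 103 113 118 115 106  98 103 117 117 110  95  95 111 117 140 168 170 168 168 171 155 115 107 109 149 206 209 208 188 164 168 168 169 168
0.21 170 157 152 153 154 156 155 156 150 124  72  72  72  71  79  84  83  85  84  88  89  89  88  90  93  96  95  95  94  98  99 101 145 167 166 167 168 169 145 110 108 111 161 208 210 207 177 163 167 167 168 168
```

step_arm --pt "0.2 0.006 0 0 0 0 0.4" --pt "0.2 0.006 0 0 0 0 0.4" --pt "0.2 0.006 0 0 0 0 0.4" --pt "0.2 0.006 0 0 0 0 0.4" --pt "0.2 0.006 0 0 0 0 0.4" --pt "0.2 0.006 0 0 0 0 0.4" --pt "0.2 0.006 0 0 0 0 0.4" --pt "0.2 0.006 0 0 0 0 0.4" --pt "0.2 0.006 0 0 0 0 0.4" --pt "0.1 0 0 0 0 0 0.4" --pt "0.1 0 0 0 0 0 0.4"

```text
clock: 14.35
tool_pos: [0.6024, 0.1237, -0.0069]
tcp_rot: [[1.0, 0.029, -0.0], [0.029, -1.0, -0.0], [-0.0, 0.0, -1.0]]
contact_force: [-2.8, -0.1, 1.2]
grip_width: 0.0513
finger_force: 1.4
```

step_arm --pt "0.08 0 0 0 0 0 0.4" --pt "0.08 0 0 0 0 0 0.4" --pt "0 0 0 0 0 0 0.4"

```text
clock: 14.65
tool_pos: [0.6068, 0.1237, -0.0069]
tcp_rot: [[1.0, 0.029, 0.001], [0.029, -1.0, 0.0], [0.001, -0.0, -1.0]]
contact_force: [-0.3, 0.0, 0.3]
grip_width: 0.0513
finger_force: 0.4
```

step_arm --pt "0.06 0 0 0 0 0 0.4" --pt "0.06 0 0 0 0 0 0.4" --pt "0.06 0 0 0 0 0 0.4"

```text
clock: 14.95
tool_pos: [0.6109, 0.1236, -0.0069]
tcp_rot: [[1.0, 0.029, -0.0], [0.029, -1.0, -0.0], [-0.0, 0.0, -1.0]]
contact_force: [-2.5, 0.3, 0.8]
grip_width: 0.051
finger_force: 1.3
```

step_arm --pt "0.06 0 0 0 0 0 0.4" --pt "0.06 0 0 0 0 0 0.4"

```text
clock: 15.15
tool_pos: [0.6139, 0.1236, -0.0069]
tcp_rot: [[1.0, 0.029, -0.0], [0.029, -1.0, -0.0], [-0.0, 0.0, -1.0]]
contact_force: [-3.0, -0.3, 1.6]
grip_width: 0.0513
finger_force: 1.3
```

step_arm --pt "0.06 0 0 0 0 0 0.4" --pt "0.06 0 0 0 0 0 0.4"

```text
clock: 15.35
tool_pos: [0.6159, 0.1234, -0.0071]
tcp_rot: [[1.0, 0.029, -0.002], [0.029, -1.0, -0.001], [-0.002, 0.001, -1.0]]
contact_force: [-7.8, -1.5, 6.3]
grip_width: 0.0517
finger_force: 3.9
```

step_arm --pt "0.06 0 0 0 0 0 0.4" --pt "0.06 0 0 0 0 0 0.4"

```text
clock: 15.55
tool_pos: [0.616, 0.1234, -0.0075]
tcp_rot: [[1.0, 0.03, -0.007], [0.03, -1.0, -0.002], [-0.007, 0.002, -1.0]]
contact_force: [-15.1, -1.6, 11.1]
grip_width: 0.0513
finger_force: 8.0
```

```bash
python3 m.py s7 | cut -c1-6,120-
```

```text
0.03 17  88  55  49  49  51  48  47  48  50  51  51  54  66  75  67  54  54  60  68  80  92  97  95
0.05 19  52  56  56  50  49  49  50  50  50  49  49  51  50  54  58  64  76  74  70  61  59  55  54
0.07 18  49  49  47  48  47  50  51  51  51  50  51  52  51  51  51  51  50  49  50  49  54  83 111
0.09 17  55  60  48  47  49  48  49  49  50  52  51  50  50  51  51  55  78 120 118 107 106 107 130
0.11 18  53  51  51  50  50  51  52  58  80  76  59  66  63  61  65  76  98 125 118 157 170 170 169
0.13 12  54  57  53  52  58  61  66  86  89  84  89  73  65  67  72  82 106 137 162 168 168 169 168
0.15 13  53  51  52  51  52  56  61  60  62  93 115 110  94  97 111 118 162 198 172 167 168 168 169
0.17 11  70  74  76  94 117 117 111 104 113 117 117 114 107 110 117 119 167 193 171 166 167 169 169
0.19 17 108  99 100 115 118 112  99  93 109 118 115 101  89  92 110 125 179 189 164 166 168 168 169
0.21 17  89  92  95  94  94  93  97 100 102 101  99 102 104 105 103 127 193 178 163 167 168 167 168
```

Force jumped against the bar, so I'll back off, clear the view and check that it's flush.

step_arm --pt "-0.2 0 0 0 0 0 0.4" --pt "-0.4 0 0 0 0 0 0.4" --pt "-0.6 0 0 0 0 0 0.4" --pt "-0.6 0 0 0 0 0 0.4" --pt "-0.6 0 0.3 0 0 0 0.4" --pt "-0.4 0 0.8 0 0 0 0.4" --pt "0 0 0.9 0 0 0 0.4" --pt "0 0 0.9 0 0 0 0.4" --pt "0 0 0.9 0 0 0 0.4" --pt "0 0 0.9 0 0 0 0.4" --pt "0 0 0.9 0 0 0 0.4" --pt "0 0 0.9 0 0 0 0.4" --pt "0 -0.9 0.5 0 0 0 0.4" --pt "0 -0.9 0 0 0 0 0.4" --pt "0 -0.9 0 0 0 0 0.4" --pt "0 -0.9 0 0 0 0 0.4" --pt "0 -0.9 0 0 0 0 0.4" --pt "0 -0.9 0 0 0 0 0.4" --pt "0 -0.9 0 0 0 0 0.4" --pt "0 -0.9 0 0 0 0 0.4"

```text
clock: 17.6
tool_pos: [0.55, -0.0576, 0.1683]
tcp_rot: [[1.0, 0.029, 0.002], [0.029, -1.0, -0.0], [0.002, 0.0, -1.0]]
contact_force: [-0.3, 0.1, -0.4]
grip_width: 0.0509
finger_force: 0.0
```

Run:
```python
from h import *
snap('top','t8');g=cv2.cvtColor(cv2.imread('pics/t8.png'),cv2.COLOR_BGR2GRAY).astype(float)
np.set_printoptions(linewidth=200)
for u in (165,175,185,195,205,215,225,235,245,270,290): print(u,g[130:190:1,u].astype(int)[:52])
```

```text
165 [121 122 136 164 166 156 149 165 166 166 135 163 167 166 166 166 148  83  68  82 105 117 119 117 117 117 119 119 118 119 116 117 117 118 118 119 120 117 119 118 119 123 121 121 120 121 119 122 121
 123 124 126]
175 [121 119 121 118 119 120 123 120 110 107 143 164 166 167 125  90  85  86  85  87  86  86  86  87  88  88  88  87  88  89  88  87  88  90  88  88  87  88  90  88  89  88  60  63 102 113 118 121 120
 122 123 124]
185 [122 120 120 120 119 122 122 119 122 103 161 166 167 149  94  86  87  82  69  66  76  87  86  87  87  84  70  62  78  84  88  87  88  85  70  54  66  80  80  88  88  77  40  32  28  66 106 121 120
 121 123 122]
195 [121 122 120 122 120 124 123 120 120 163 166 167 166 102  87  86  73  50  33  34  59  83  87  87  85  69  48  50  58  78  86  89  89  82  68  65  73  80  87  88  89  53  35  34  55 106 120 119 121
 120 122 120]
205 [120 123 121 122 120 125 123 119 122 163 167 166 132  92  87  57  34  31  35  42  43  80  87  77  38  31  23  35  41  66  87  86  53  31  25  33  39  51  87  89  65  37  32  22 105 113 121 121 122
 123 122 120]
215 [121 122 123 124 123 
[... 564 characters left out ...]
1 121 122 120  74  32  27  34  61  61  60
  49  29  24]
245 [ 73  79  82  85  88  88  87  87  86  87  88  88  88  87  87  88  87  87  88  88  88  87  87  90  91  93  97  97  99 101 103 105 107 113 116 118 123 125 122 116 118 110 101  96  88  84  78  70  64
  58  52  45]
270 [ 83  84  88  89  93  93  96  97  98 100 102 104 108 110  98  82  81  80  80  81  79  81  82  82  83  83  83  82  83  83  83  83  82  84  84  82  83  84  84  84  83  84  83  84  85  85  85  83  85
  84  82  83]
290 [ 73  77  80  83  84  87  87  87  86  87  87  87  88  88  87  87  90  92  93  96  97  99 100 101 103 106 109 112 115 117 120 106  84  65  62  64  64  66  65  66  66  68  67  68  70  70  71  70  70
  72  72  72]
```

Run:
```python
from h import *
def G(f): return cv2.cvtColor(cv2.imread(f'pics/{f}.png'),cv2.COLOR_BGR2GRAY).astype(float)
def cross(c,v0,v1,th,sgn):
    for v in range(v0,v1):
        if (c[v]-th)*sgn<0<=(c[v+1]-th)*sgn: return v+(th-c[v])/(c[v+1]-c[v])
def fit(f,us,v0,v1,th,sgn,z):
    g=G(f);P=[]
    for u in us:
        v=cross(g[:,u],v0(u),v1(u),th,sgn)
        if v: P.append(ray(f,u,v,z)[:2])
    P=np.array(P);k=np.ones(len(P),bool)
    for _ in range(4):
        c=np.polyfit(P[k,1],P[k,0],1);r=P[:,0]-np.polyval(c,P[:,1]);k=abs(r)<max(2*r[k].std(),.0003)
    s=r[k].std();L=P[k,1].std()*k.sum()**.5
    print(f,z,'x at y=.13: %.4f  angle %.2f +- %.2f n=%d'%(np.polyval(c,.13),np.degrees(np.arctan(c[0])),np.degrees(s/L),k.sum()))
line=lambda u:145-.053*(u-175)
fit('t0',list(range(178,296)),lambda u:int(line(u)-9),lambda u:int(line(u)+1),143,1,.03)   # bar back edge
fit('t0',list(range(160,310)),lambda u:int(line(u)-2),lambda u:int(line(u)+6),120,-1,.03)  # bar front
fit('t8',list(range(173,211)),lambda u:int(line(u)-4),lambda u:int(line(u)+4),127,-1,.048) # rack far
fit('t8',list(range(174,209)),lambda u:int(line(u)+20),lambda u:int(line(u)+32),62,-1,.048) # rack near
# does anything else differ between t0 and t8 / t5?
for f in('t5','t8'):
    d=abs(G(f)-G('t0'))
    for n,(u,v) in dict(dish=(141,211),bottle=(122,170),timer=(386,251),tips=(380,199),tubes=(364,155),beaker=(126,269),red=(185,248),blue2=(278,175),blue1=(263,225)).items(): print(f,n,round(d[v-14:v+14,u-14:u+14].mean(),1),end='; ')
    print()
```

```text
t0 0.03 x at y=.13: 0.7364  angle -1.97 +- 0.03 n=118
t0 0.03 x at y=.13: 0.7191  angle -2.00 +- 0.02 n=148
t8 0.048 x at y=.13: 0.7186  angle -1.86 +- 0.09 n=32
t8 0.048 x at y=.13: 0.6284  angle -1.84 +- 0.07 n=27
t5 dish 4.5; t5 bottle 3.1; t5 timer 10.0; t5 tips 4.6; t5 tubes 2.9; t5 beaker 3.4; t5 red 2.8; t5 blue2 7.2; t5 blue1 11.9; 
t8 dish 7.2; t8 bottle 4.7; t8 timer 11.2; t8 tips 7.3; t8 tubes 4.4; t8 beaker 5.3; t8 red 4.3; t8 blue2 22.7; t8 blue1 11.8;
```

```bash
python3 -c "
from bench import manip
print(manip.job_done())"
```

```text
the job is handed in; nothing more can be done
None
```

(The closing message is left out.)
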